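# Proof-pull a glued lug on the bench pull-test stand

### The job

Two small pull-test stands stand on the worktop; prove that the glue under the flat upright lug holds. Grip the lug, pull it straight up until the stand's pointer is between the two long scale lines (about 12 N, stage 30 mm up), keep that pull for at least two seconds without ever going past the upper line, then lower the stage gently until it rests again and let go. The glue under the round mushroom-headed stud on the other stand is still setting, so do not touch that stud or the plate it stands on.

Things in the scene. Friction and masses are not known exactly. Their poses are not given: they have to be found in the camera images.
- lug_foot (a point): The part to pull: flat upright aluminium lug with a rounded top and a small dark bushing, 10 mm thick (its x), 30 wide (y), 45 tall (z up). Origin: centre of its foot, glued on a white 60 mm tile clamped to the stage, 68 mm above the worktop at rest. Its faces are free for fingers from 5 mm above the foot; clamp bars 36 mm off along y stand 3 mm above the foot. It cannot tear off.
- lug_stage (a joint): Lift of the lug's stage in m, straight up, 0 at rest, stop at 0.055. Pull needed: 3 N plus 0.3 N per mm of lift (12 N at 0.030); a spring pulls it down. The pointer meets the two long scale lines at 0.020 and 0.040. The grey stand is fixed, its foot 110 x 136 mm (x, y); its thin scale plate stands 64 mm from the lug on the +y side, top 126 mm above the worktop.
- stud_foot (a point): Bystander, not to be touched: round aluminium stud with a mushroom head, 28 mm across, 45 mm tall, glued on the other, otherwise equal stand. Origin at the centre of its foot, z up.
- stud_stage (a joint): Lift of the stud's stage in m, 0 at rest; it must stay there.
Things that resemble listed ones, but are neither listed nor needed, are in the scene too. Leave any green look-alike of the part that bears lug_foot alone.

How it is judged:
By the outcome, as a careful person would: the job done as asked, in the order asked, and still so for the second after the job is handed in, with the robot touching nothing.
It also fails if it takes over 38 s, if anything falls off the work surface, if the arm or the gripper's body presses on something with over 40 N, if the wrist force passes 120 N, or if a joint passes its speed limit or range.

### The arm

A 6-joint arm with a two-finger parallel gripper is mounted at the origin on a cart in front of the work surface, level with it; the furniture and walls round the work are solid. World frame = base frame: x ahead of the robot, y to its left, z up, the work surface at z = 0. Lengths are in m, angles in degrees, forces in N, time in s.
With the tool pointing down it reaches from about 0.375 to 0.9 m from the base axis. Payload 3.1 kg.
Tool frame: the origin (TCP) lies at the very end of the fingers, on their centre line; the grasp point (between the pads) lies 19 mm behind it; z points along the fingers, y is the direction in which the jaws open and shut (so a half turn about z gives the same grasp; the last joint's range is limited). The gripper opens to 87 mm and grips with 3 to 60 N. Pads are 19 mm wide; open, the fingers measure 117 mm over their backs; the gripper's body (75 mm by 190 mm) begins 51 mm behind the grasp point.
Start: joints at [57.095, 30.224, 82.088, -0, 67.689, -10.227], TCP at [0.241, 0.577, 0.223] pointing down, gripper open.
Joint ranges: [-176.69, 176.69], [-43.24, 126.21], [12.49, 139.97], [-82, 262], [0, 151.66], [-163.58, 163.58]. Speed limits (degrees/s): [159.86, 159.86, 180, 180, 180, 180].

### API

Orientations are given as a 3x3 rotation matrix whose columns are the frame's x, y, z axes.
In Python, from rig import bot gives the robot as it stands. The module is installed in compiled form; this text tells all that it offers.
- The arm moves only by the tool play_rows, never from a script. Its argument "targets" is a list of rows, each a list of 7 numbers: the closure, from 0 (fully open) to 1 (shut), then the shift along the world's x, y, z in m, then the turn, a rotation vector about the world's x, y, z in rad. A call has 1 to 12 rows; each row shifts and turns the commanded pose from where the row before left it; what a row does not reach is not made up. A row lasts 1/8 s, in which the tool goes at most 62.5 mm and 10.7 degrees, less where a joint would pass 70% of its speed; a pose out of reach is approached as far as the arm can. A call with a gripper value outside its range is refused whole. The fingers move at their own pace and stop on an object; the grip force is fixed at half the most. Time passes only in rows, so rows that do not move let the fingers close. It gives the time, the measured TCP pose, the force and the opening at its end, in the units of the state.
- bot.read_state(): the state, without advancing time (a new reading comes with each control period).
- bot.capture(name): name is "scene" or "top" or "wrist"; returns the picture (384x512x3 uint8, blue, green, red); there is no depth.
- bot.get_calibration(name): a dict with "fx", "fy", "cx", "cy" (pixels), "k1" (the pictures are not rectified: a ray, as slopes to the right and down, at radius r is drawn at 1 + k1 r^2 times it, then the intrinsics apply), "R" (3x3) and "t" (3): a world point X has camera coordinates R X + t. Camera axes: x right, y down, z forward; pixel columns grow to the right and rows downward; lengths in m; the calibration is good to about 2 mm. A picture is of the moment at which its call begins: read the wrist's pose just before it. get_calibration takes no time and is no camera call; for the wrist camera it gives the pose at the moment of the call.
- bot.hand_in(): hands the job in, once; it reports no verdict.
The state is a dict: "time_s": time; "joint_positions": joint angles; "qvel": joint speeds; "tau": joint torques, N m; "position": TCP position; "tcp_rot": TCP orientation; "force": force on the tool from outside, world axes, zero at the start; "moment": the same for the moment, N m; "opening": opening from 0.0 (shut) to 1.0 (fully open).
Only numpy, scipy, OpenCV 4.12 (cv2) and the standard library are available. Lean on these libraries where they do the work, as an engineer would, in place of code of your own. Each camera call takes 0.05 s, during which the arm holds its last target. There are 200 camera calls.

## Working session

There is one attempt and no reset: what is moved stays moved. The work goes in short steps, Python scripts to look and compute and a tool call to move; the robot and the scene stay as the last step left them, time stands still between calls to the robot, and variables do not carry over. Pictures are saved under pics/ and viewed, about 8 in all and at most 12, crops included, and the job is handed in when it is done.

Besides the shell and the picture viewer there is one more tool, called after ">>>" by a JSON object that holds its "op" and its "data". play_rows: Moves the arm, as the interface text tells. Its arguments: {"type":"object","properties":{"targets":{"type":"array","items":{"type":"array","items":{"type":"number"}}}},"required":["targets"]}

```bash
mkdir -p pics; cat > h.py <<'E'
import numpy as np,cv2
from rig import bot
def ray(c,u,v):
    K=np.array([[c['fx'],0,c['cx']],[0,c['fy'],c['cy']],[0,0,1]],float)
    d=np.array([(u-c['cx'])/c['fx'],(v-c['cy'])/c['fy']]);s=d.copy()
    for _ in range(20): s=d/(1+c['k1']*(s@s))
    R=np.array(c['R']);t=np.array(c['t'])
    return -R.T@t, R.T@np.array([s[0],s[1],1])
def onz(c,u,v,z):
    o,d=ray(c,u,v); return o+d*(z-o[2])/d[2]
def proj(c,X):
    p=np.array(c['R'])@np.array(X,float)+np.array(c['t']);s=p[:2]/p[2];s=s*(1+c['k1']*(s@s))
    return np.array([c['fx']*s[0]+c['cx'],c['fy']*s[1]+c['cy']])
E
python3 - <<'E'
from h import *
s=bot.read_state();print(s['time_s'],s['position'],s['force'],s['opening'],s['tcp_rot'])
for n in('scene','top','wrist'):
    c=bot.get_calibration(n);im=bot.capture(n);cv2.imwrite(f'pics/{n}0.png',im)
    print(n,c['fx'],c['k1'],ray(c,256,192))
a=cv2.imread('pics/scene0.png');b=cv2.imread('pics/top0.png')
cv2.imwrite('pics/s0.png',cv2.resize(a,(800,600)));cv2.imwrite('pics/t0.png',cv2.resize(b,(800,600)))
E
```

```text
0.0 [0.24052278 0.57605767 0.22156626] [-0.77130794 -0.33782628 -1.25061083] 1.0010127346801092 [[-9.22689045e-01  3.85543219e-01 -1.16332342e-03]
 [ 3.85544804e-01  9.22687273e-01 -1.84411609e-03]
 [ 3.62397259e-04 -2.15005901e-03 -9.99997623e-01]]
scene 381.3692879038999 -0.1280476863119184 (array([0.28980452, 0.5249484 , 0.65748259]), array([ 0.30288958, -0.66741356, -0.6803588 ]))
top 467.66983419702456 -0.19646299229592026 (array([ 0.41275585, -0.07632924,  1.35181194]), array([ 0.10279796,  0.00295761, -0.99471653]))
wrist 343.5464895345724 -0.08901688837567148 (array([0.16793045, 0.60746747, 0.38438242]), array([ 0.26800401, -0.10223042, -0.95802435]))
```

View pics/s0.png

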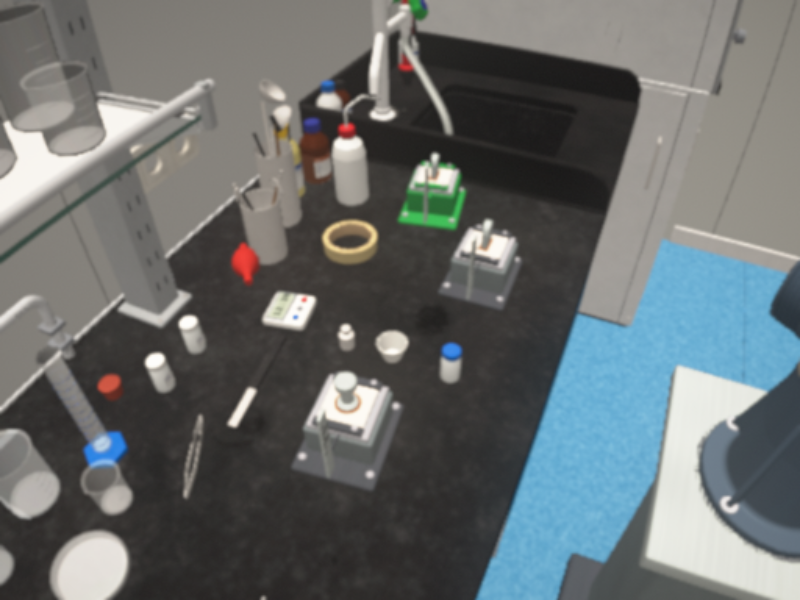

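View pics/t0.png

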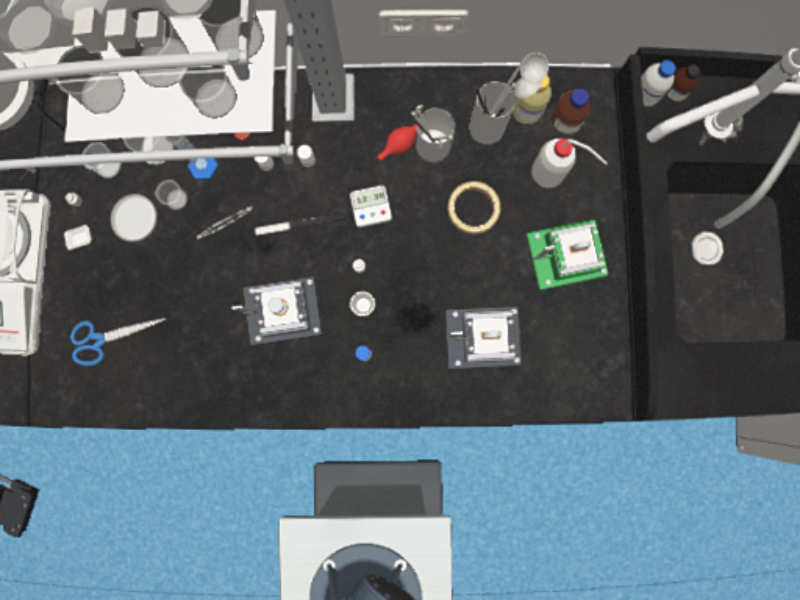

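The scene shows three candidates (top, 800x600 pixels): the lug on the grey stand at (490,337), the green look-alike at (580,247), and the mushroom stud on a grey stand at (280,307). I choose (490,337). I'll check it in a close crop and measure the tile.

```bash
python3 - <<'E'
from h import *
c=bot.get_calibration('top');im=cv2.imread('pics/top0.png')
u0,v0,w,h=275,190,70,52
cr=im[v0:v0+h,u0:u0+w]
hsv=cv2.cvtColor(cr,cv2.COLOR_BGR2HSV)
g=cv2.cvtColor(cr,cv2.COLOR_BGR2GRAY)
m=((hsv[...,2]>205)).astype(np.uint8)
n,l,st,ce=cv2.connectedComponentsWithStats(m)
i=1+np.argmax(st[1:,4]);print(st[i],ce[i])
cs,_=cv2.findContours((l==i).astype(np.uint8),0,2)
r=cv2.minAreaRect(np.vstack(cs));print(r)
P=[onz(c,u0+p[0],v0+p[1],.068) for p in cv2.boxPoints(r)]
print(np.round(P,4),onz(c,u0+r[0][0],v0+r[0][1],.068))
# base plate of stand (dark grey-blue) outer
d=cv2.resize(cr,None,fx=10,fy=10,interpolation=cv2.INTER_CUBIC)
a=cv2.resize(cv2.imread('pics/scene0.png')[135:200,275:340],None,fx=8,fy=8,interpolation=cv2.INTER_CUBIC)
out=np.zeros((600,800,3),np.uint8);dd=cv2.resize(d,(440,327));out[:327,:440]=dd;aa=cv2.resize(a,(360,360));out[:360,440:]=aa
mm=cv2.resize(m*255,(440,327),interpolation=0)[:270];out[330:,:440]=mm[...,None]
cv2.imwrite('pics/c1.png',out)
E
```

```text
[ 24  10  30  30 602] [38.42026578 24.33887043]
((38.49778747558594, 24.442394256591797), (28.286779403686523, 28.094614028930664), 87.79740142822266)
[[ 0.519  -0.1905  0.068 ]
 [ 0.5208 -0.2686  0.068 ]
 [ 0.4426 -0.2694  0.068 ]
 [ 0.4411 -0.1917  0.068 ]] [ 0.48079811 -0.2299486   0.068     ]
```

View pics/c1.png

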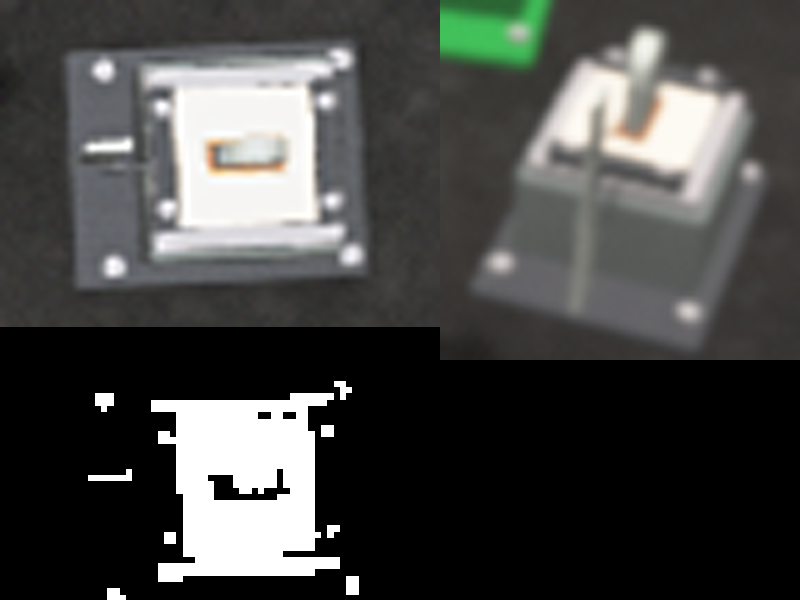

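The crop confirms it. The chosen grey stand has a flat lug with a bushing and an orange glue line, centred at about (313,215) in the raw top image, with the scale plate on the +y (left) side. The stand is nearly aligned with the world axes. The lug is at about (0.48, -0.23), so I'll go above it.

>>> {"op": "play_rows", "data": {"targets": [[0,0.03,-0.05,0.02,0,0,-0.14],[0,0.03,-0.055,0.02,0,0,-0.14],[0,0.03,-0.055,0.02,0,0,-0.14],[0,0.03,-0.055,0.01,0,0,-0.14],[0,0.03,-0.055,0,0,0,-0.14],[0,0.03,-0.055,0,0,0,-0.14],[0,0.01,-0.058,0,0,0,-0.14],[0,0.01,-0.058,0,0,0,-0.14],[0,0.01,-0.058,0,0,0,-0.05],[0,0.01,-0.058,0,0,0,0],[0,0.01,-0.058,0,0,0,0],[0,0.01,-0.058,0,0,0,0]]}}

```text
time_s: 1.65
position: [0.4773, -0.0917, 0.2904]
tcp_rot: [[-0.005, 1.0, 0.0], [1.0, 0.005, 0.0], [0.0, 0.0, -1.0]]
force: [1.3, 0.0, -1.4]
opening: 1.001
```

>>> {"op": "play_rows", "data": {"targets": [[0,0.0,-0.058,0,0,0,0],[0,0.0,-0.058,-0.02,0,0,0],[0,0,-0.015,-0.02,0,0,0],[0,0,0,0,0,0,0],[0,0,0,0,0,0,0]]}}

```text
time_s: 2.28
position: [0.4774, -0.22, 0.2508]
tcp_rot: [[-0.005, 1.0, -0.0], [1.0, 0.005, 0.0], [0.0, -0.0, -1.0]]
force: [0.3, -0.1, 0.7]
opening: 1.003
```

```bash
python3 - <<'E'
from h import *
s=bot.read_state();print(s['time_s'],s['position'],s['force'],s['tcp_rot'].round(3) if hasattr(s['tcp_rot'],'round') else s['tcp_rot'])
c=bot.get_calibration('wrist');im=bot.capture('wrist');cv2.imwrite('pics/w1.png',im)
import json;json.dump({k:np.array(v).tolist() for k,v in c.items()},open('w1.json','w'))
cv2.imwrite('pics/w1b.png',cv2.resize(im,(800,600),interpolation=cv2.INTER_CUBIC))
for n,X in dict(foot=(.479,-.231,.068),top=(.479,-.231,.113)).items(): print(n,proj(c,X)*800/512)
E
```

```text
2.275 [ 0.47738111 -0.2199818   0.2507684 ] [ 0.32405827 -0.11309623  0.71955985] [[-0.005  1.    -0.   ]
 [ 1.     0.005  0.   ]
 [ 0.    -0.    -1.   ]]
foot [396.29648295 283.05724581]
top [396.48473013 302.66196565]
```

View pics/w1b.png

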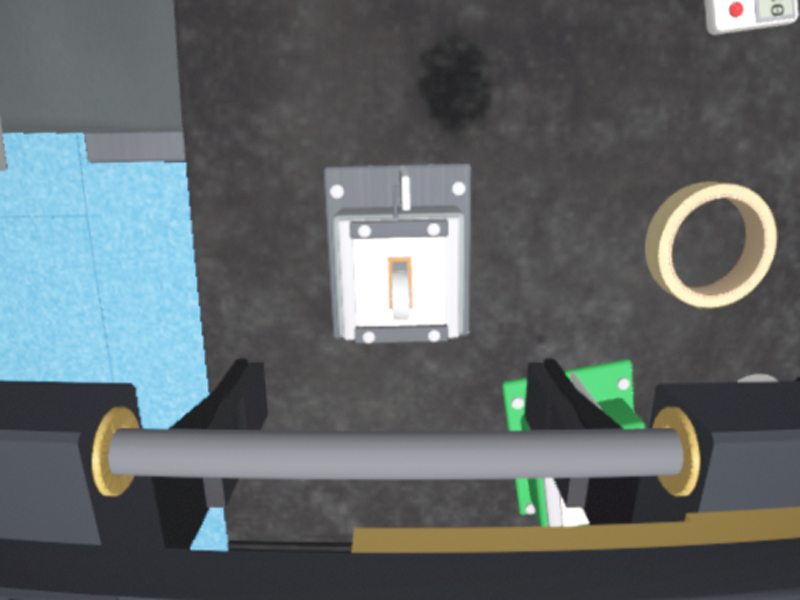

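The wrist image shows the lug centred at about (400,287), the tile at x 352–448, y 238–327 (800 px scale), and only a slight yaw. Next I'll measure the orange rim and tile numerically.

```bash
python3 - <<'E'
from h import *
import json
c=json.load(open('w1.json'));im=cv2.imread('pics/w1.png')
P=lambda u,v,z=.068:onz(c,u*.64-.2,v*.64-.2,z).round(4)
for p in[(352,238),(446,238),(449,326),(356,327)]: print('tile',P(*p)[:2])
for p in[(326,168),(470,165),(469,334),(333,337)]: print('base(z~.006)',P(*p,.006)[:2])
hsv=cv2.cvtColor(im,cv2.COLOR_BGR2HSV)
m=((hsv[...,0]<22)&(hsv[...,1]>70)&(hsv[...,2]>90)).astype(np.uint8)
m[:150]=0;m[215:]=0;m[:,:220]=0;m[:,290:]=0
ys,xs=np.nonzero(m);print('orange px',len(xs),xs.min(),xs.max(),ys.min(),ys.max())
print(onz(c,xs.min()-.5,ys.min(),.068),onz(c,xs.max()+.5,ys.max(),.068))
# orange left/right strip per row -> centreline
L=[]
for v in range(ys.min()+2,ys.max()+1):
    x=xs[ys==v]
    if len(x)>1 and np.ptp(x)>8: L.append(onz(c,(x.min()+x.max())/2,v,.068)[:2])
L=np.array(L);print(L.round(4));
cr=im[140:220,210:300];cv2.imwrite('pics/w1c.png',cv2.resize(cr,(675,600),interpolation=cv2.INTER_CUBIC))
E
```

```text
tile [ 0.4498 -0.2006]
tile [ 0.5109 -0.2003]
tile [ 0.5149 -0.2609]
tile [ 0.4515 -0.2619]
base(z~.006) [ 0.4263 -0.159 ]
base(z~.006) [ 0.5332 -0.1562]
base(z~.006) [ 0.538  -0.2893]
base(z~.006) [ 0.428  -0.2924]
orange px 111 249 263 165 196
[ 0.47364473 -0.21389327  0.068     ] [ 0.48948188 -0.24710325  0.068     ]
[[ 0.4808 -0.216 ]
 [ 0.4808 -0.217 ]
 [ 0.4809 -0.2181]
 [ 0.4809 -0.2191]
 [ 0.4809 -0.2202]
 [ 0.4809 -0.2212]
 [ 0.4809 -0.2223]
 [ 0.4809 -0.2233]
 [ 0.4809 -0.2244]
 [ 0.4809 -0.2255]
 [ 0.4809 -0.2265]
 [ 0.4809 -0.2276]
 [ 0.4809 -0.2287]
 [ 0.4809 -0.2297]
 [ 0.4809 -0.2308]
 [ 0.481  -0.2319]
 [ 0.481  -0.233 ]
 [ 0.481  -0.2341]
 [ 0.481  -0.2351]
 [ 0.4815 -0.2384]
 [ 0.4815 -0.2395]
 [ 0.4815 -0.2406]
 [ 0.4815 -0.2417]
 [ 0.4821 -0.2449]
 [ 0.4821 -0.246 ]]
```

View pics/w1c.png

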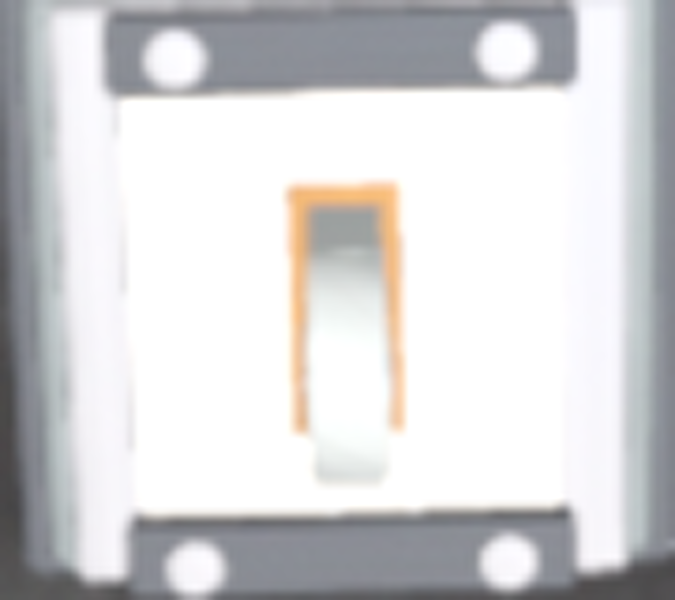

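Lug centre is (0.4812, -0.2307) with a yaw of about +1.5°. The tile measures about 61 mm, the orange rim is symmetric, and the top view agrees within 1 mm. I'll align, close the fingers partway and descend to just above the lug.

>>> {"op": "play_rows", "data": {"targets": [[0.5,0.004,-0.0107,0,0,0,0.02],[0.5,0,0,-0.03,0,0,0],[0.5,0,0,-0.04,0,0,0],[0.5,0,0,-0.03,0,0,0],[0.5,0,0,-0.02,0,0,0],[0.5,0,0,0,0,0,0],[0.5,0,0,0,0,0,0]]}}

```text
time_s: 3.2
position: [0.4824, -0.232, 0.1314]
tcp_rot: [[-0.026, 1.0, 0.002], [1.0, 0.026, -0.001], [-0.001, 0.002, -1.0]]
force: [-0.4, -0.0, 0.2]
opening: 0.505
```

```bash
python3 - <<'E'
from h import *
s=bot.read_state();print(s['time_s'],s['position'],s['force'],s['opening'])
c=bot.get_calibration('wrist');im=bot.capture('wrist')
cv2.imwrite('pics/w2.png',cv2.resize(im,(800,600),interpolation=cv2.INTER_CUBIC))
E
```

```text
3.2 [ 0.48238082 -0.23197651  0.1314298 ] [-0.38835803 -0.0471632   0.16974123] 0.5054947587870575
```

View pics/w2.png

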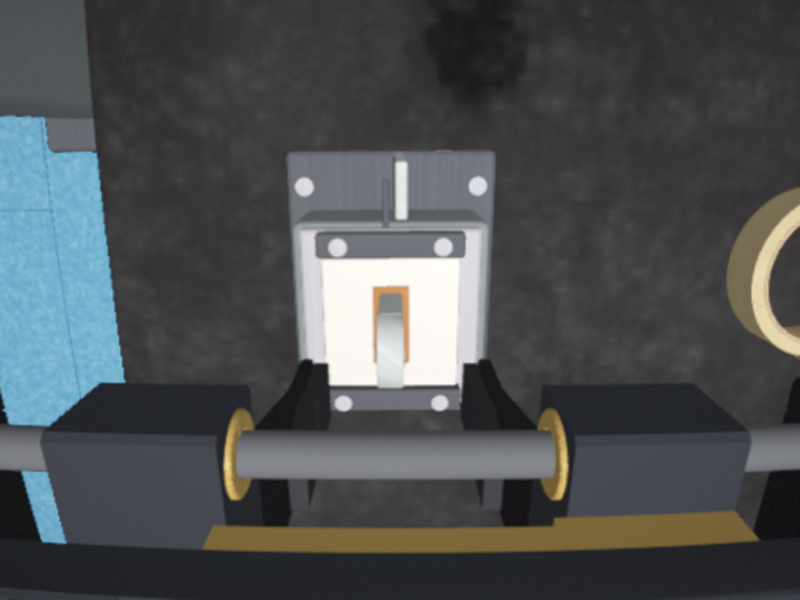

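The lug (391,340) sits about 4 px left of the finger midpoint (395). That matches the measured x, which is 1.2 mm too far. I'll correct this while going down.

>>> {"op": "play_rows", "data": {"targets": [[0.5,-0.0013,0.0013,0,0,0,0],[0.5,0,0,-0.02,0,0,0],[0.5,0,0,-0.02,0,0,0],[0.5,0,0,-0.014,0,0,0],[0.5,0,0,0,0,0,0]]}}

```text
time_s: 3.88
position: [0.4796, -0.2299, 0.0759]
tcp_rot: [[-0.025, 1.0, -0.001], [1.0, 0.025, 0.001], [0.001, -0.001, -1.0]]
force: [0.0, 0.9, 0.1]
opening: 0.499
```

```bash
python3 - <<'E'
from h import *
im=bot.capture('wrist')
cv2.imwrite('pics/w3.png',cv2.resize(im,(800,600),interpolation=cv2.INTER_CUBIC))
E
```

```text
(no output)
```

View pics/w3.png

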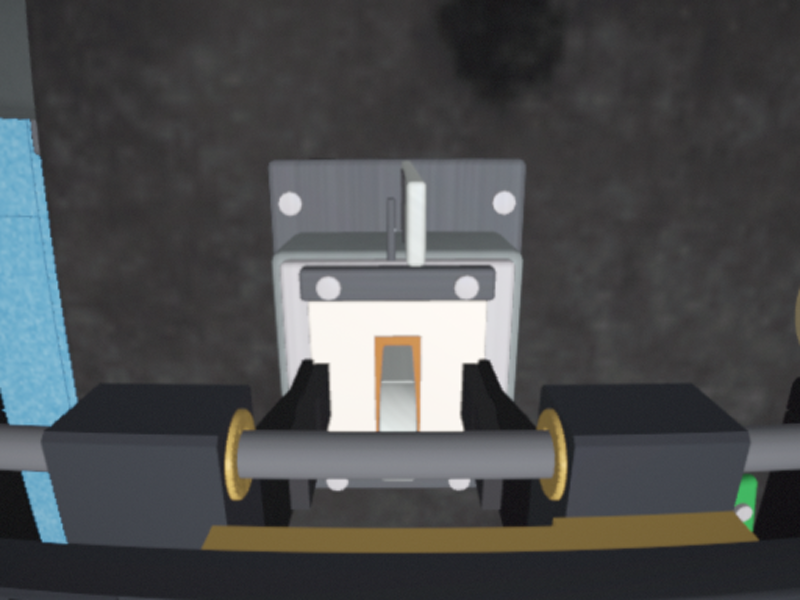

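The lug (398,400) now lies between the fingers (midpoint 396) and clear of everything. I'll close the gripper.

>>> {"op": "play_rows", "data": {"targets": [[0.7,0.0005,0,0,0,0,0],[0.8,0,0,0,0,0,0],[1,0,0,0,0,0,0],[1,0,0,0,0,0,0],[1,0,0,0,0,0,0],[1,0,0,0,0,0,0]]}}

```text
time_s: 4.68
position: [0.4804, -0.2302, 0.0766]
tcp_rot: [[-0.026, 1.0, -0.0], [1.0, 0.026, -0.0], [-0.0, -0.0, -1.0]]
force: [-1.7, -0.0, 3.2]
opening: 0.113
```

It is gripping at 9.8 mm, the lug's thickness. First I'll lift slowly by 12 mm.

>>> {"op": "play_rows", "data": {"targets": [[1,0,0,0.002,0,0,0],[1,0,0,0.002,0,0,0],[1,0,0,0.002,0,0,0],[1,0,0,0.002,0,0,0],[1,0,0,0.002,0,0,0],[1,0,0,0.002,0,0,0],[1,0,0,0,0,0,0],[1,0,0,0,0,0,0]]}}

```text
time_s: 5.68
position: [0.4804, -0.2302, 0.0883]
tcp_rot: [[-0.025, 1.0, -0.0], [1.0, 0.025, 0.0], [0.0, -0.0, -1.0]]
force: [-1.6, -2.1, -7.1]
opening: 0.113
```

>>> {"op": "play_rows", "data": {"targets": [[1,0,0,0.003,0,0,0],[1,0,0,0.003,0,0,0],[1,0,0,0.003,0,0,0],[1,0,0,0.003,0,0,0],[1,0,0,0.003,0,0,0],[1,0,0,0.002,0,0,0],[1,0,0,0.001,0,0,0],[1,0,0,0,0,0,0],[1,0,0,0,0,0,0]]}}

```text
time_s: 6.8
position: [0.4804, -0.2302, 0.1062]
tcp_rot: [[-0.025, 1.0, -0.0], [1.0, 0.025, 0.0], [0.0, -0.0, -1.0]]
force: [-2.1, -4.0, -10.9]
opening: 0.112
```

```bash
python3 - <<'E'
from h import *
F=[]
for i in range(3):
    ims=bot.capture('scene' if i else 'wrist');s=bot.read_state();F.append(s['force'])
    cv2.imwrite(f'pics/p{i}.png',ims)
print(s['time_s'],s['position'],np.mean(F,0),s['opening'])
a=cv2.resize(cv2.imread('pics/p0.png')[80:300,130:380],(500,440));b=cv2.resize(cv2.imread('pics/p1.png')[110:210,255:355],(300,300),interpolation=2)
o=np.zeros((440,800,3),np.uint8);o[:,:500]=a;o[:300,500:]=b;cv2.imwrite('pics/p.png',o)
E
```

```text
6.95 [ 0.48038297 -0.23017943  0.10629559] [ -1.71044047  -4.39270315 -12.04536136] 0.11266395428498416
```

View pics/p.png

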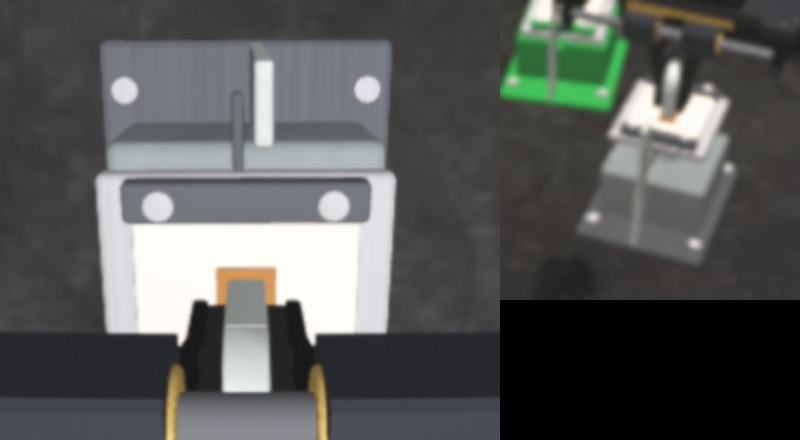

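The stage is up and the fingers hold the lug. The pull is 12.0 N at 29.7 mm, which agrees with the spring law. I'll hold for 3 s.

>>> {"op": "play_rows", "data": {"targets": [[1,0,0,0,0,0,0],[1,0,0,0,0,0,0],[1,0,0,0,0,0,0],[1,0,0,0,0,0,0],[1,0,0,0,0,0,0],[1,0,0,0,0,0,0],[1,0,0,0,0,0,0],[1,0,0,0,0,0,0],[1,0,0,0,0,0,0],[1,0,0,0,0,0,0],[1,0,0,0,0,0,0],[1,0,0,0,0,0,0]]}}

```text
time_s: 8.45
position: [0.4804, -0.2302, 0.1064]
tcp_rot: [[-0.025, 1.0, -0.0], [1.0, 0.025, 0.0], [0.0, -0.0, -1.0]]
force: [-1.5, -4.8, -12.4]
opening: 0.113
```

>>> {"op": "play_rows", "data": {"targets": [[1,0,0,0,0,0,0],[1,0,0,0,0,0,0],[1,0,0,0,0,0,0],[1,0,0,0,0,0,0],[1,0,0,0,0,0,0],[1,0,0,0,0,0,0],[1,0,0,0,0,0,0],[1,0,0,0,0,0,0],[1,0,0,0,0,0,0],[1,0,0,0,0,0,0],[1,0,0,0,0,0,0],[1,0,0,0,0,0,0]]}}

```text
time_s: 9.95
position: [0.4804, -0.2302, 0.1064]
tcp_rot: [[-0.025, 1.0, -0.0], [1.0, 0.025, 0.0], [0.0, -0.0, -1.0]]
force: [-3.1, -4.6, -11.9]
opening: 0.108
```

```bash
python3 - <<'E'
from h import *
A=cv2.imread('pics/p1.png');B=bot.capture('scene');s=bot.read_state();print(s['position'],s['force'],s['opening'])
a=A[110:210,255:355].astype(int);b=B[110:210,255:355].astype(int);print('diff',abs(a-b).mean(),abs(a-b).max())
E
```

```text
[ 0.48038592 -0.23015487  0.10639326] [ -2.0714433   -4.77093817 -11.94633489] 0.11084097720543787
diff 0.7146666666666667 23
```

The hold was steady at about 12 N for over 3 s with no slip. Now I'll lower gently.

>>> {"op": "play_rows", "data": {"targets": [[1,0,0,-0.002,0,0,0],[1,0,0,-0.0025,0,0,0],[1,0,0,-0.0025,0,0,0],[1,0,0,-0.0025,0,0,0],[1,0,0,-0.0025,0,0,0],[1,0,0,-0.0025,0,0,0],[1,0,0,-0.0025,0,0,0],[1,0,0,-0.0025,0,0,0],[1,0,0,-0.0025,0,0,0],[1,0,0,-0.002,0,0,0],[1,0,0,-0.0015,0,0,0],[1,0,0,0,0,0,0]]}}

```text
time_s: 11.5
position: [0.4804, -0.2302, 0.0818]
tcp_rot: [[-0.025, 1.0, -0.0], [1.0, 0.025, -0.0], [-0.0, -0.0, -1.0]]
force: [-4.3, -4.1, -4.4]
opening: 0.11
```

>>> {"op": "play_rows", "data": {"targets": [[1,0,0,-0.001,0,0,0],[1,0,0,-0.001,0,0,0],[1,0,0,-0.001,0,0,0],[1,0,0,-0.001,0,0,0],[1,0,0,-0.0005,0,0,0],[1,0,0,0,0,0,0],[1,0,0,0,0,0,0]]}}

```text
time_s: 12.38
position: [0.4804, -0.2302, 0.0775]
tcp_rot: [[-0.025, 1.0, -0.0], [1.0, 0.025, -0.0], [-0.0, -0.0, -1.0]]
force: [-4.2, -3.6, -2.6]
opening: 0.111
```

>>> {"op": "play_rows", "data": {"targets": [[1,0,0,-0.0005,0,0,0],[1,0,0,-0.0005,0,0,0],[1,0,0,0,0,0,0],[1,0,0,0,0,0,0]]}}

```text
time_s: 12.88
position: [0.4804, -0.2302, 0.0766]
tcp_rot: [[-0.025, 1.0, -0.0], [1.0, 0.025, -0.0], [-0.0, -0.0, -1.0]]
force: [-4.6, -3.1, -3.2]
opening: 0.118
```

>>> {"op": "play_rows", "data": {"targets": [[1,0,0,-0.0005,0,0,0],[1,0,0,-0.0005,0,0,0],[1,0,0,0,0,0,0],[1,0,0,0,0,0,0]]}}

```text
time_s: 13.38
position: [0.4804, -0.2302, 0.0766]
tcp_rot: [[-0.025, 1.0, -0.0], [1.0, 0.025, -0.0], [-0.0, -0.0, -1.0]]
force: [-6.0, -2.9, 4.7]
opening: 0.114
```

It is resting: the height no longer falls and the force is now upward. I'll open partway, then rise straight up.

>>> {"op": "play_rows", "data": {"targets": [[0.8,0,0,0,0,0,0],[0.6,0,0,0,0,0,0],[0.5,0,0,0,0,0,0],[0.5,0,0,0,0,0,0]]}}

```text
time_s: 13.88
position: [0.481, -0.2301, 0.0746]
tcp_rot: [[-0.025, 1.0, 0.001], [1.0, 0.025, -0.0], [-0.0, 0.001, -1.0]]
force: [0.3, 0.4, 0.5]
opening: 0.448
```

>>> {"op": "play_rows", "data": {"targets": [[0.5,0,0,0.01,0,0,0],[0.5,0,0,0.02,0,0,0],[0.5,0,0,0.03,0,0,0],[0.5,0,0,0.04,0,0,0],[0.5,0,0,0.04,0,0,0],[0.5,0,0,0.03,0,0,0],[0.5,0,0,0,0,0,0],[0.5,0,0,0,0,0,0]]}}

```text
time_s: 14.88
position: [0.4799, -0.2297, 0.2438]
tcp_rot: [[-0.025, 1.0, -0.001], [1.0, 0.025, 0.001], [0.001, -0.001, -1.0]]
force: [0.1, -0.2, -0.2]
opening: 0.499
```

```bash
python3 - <<'E'
from h import *
s=bot.read_state();print(s['time_s'],s['position'],s['force'],s['opening'])
S=bot.capture('scene');A=cv2.imread('pics/scene0.png')
w=bot.capture('wrist')
f=lambda r:abs(S[r].astype(int)-A[r].astype(int)).mean()
print('base lug',f(np.s_[170:195,285:330]),'stud stand',f(np.s_[235:315,185:260]))
o=np.zeros((480,800,3),np.uint8)
o[:400,:400]=cv2.resize(A[130:200,275:345],(400,400),interpolation=2);o[:400,400:]=cv2.resize(S[130:200,275:345],(400,400),interpolation=2)
cv2.imwrite('pics/e.png',o)
E
```

```text
14.875 [ 0.47992173 -0.2296654   0.24382529] [ 0.09664836 -0.23941705 -0.22778549] 0.4986565791856919
base lug 2.0613333333333332 stud stand 2.0368333333333335
```

View pics/e.png

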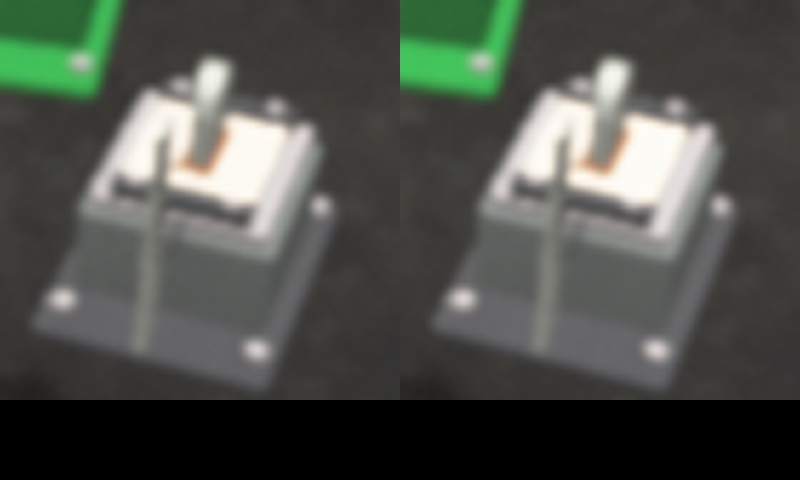

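Before and after match: the stage is back at rest and the gripper is clear. The stud stand differs by image noise only. I'll hand in.

```bash
python3 -c "
from rig import bot
print(bot.hand_in())"
```

```text
the job is handed in; nothing more can be done
None
```

I pulled the flat lug on the grey stand straight up, held it for just over 3 s, lowered the stage to rest, let go and handed the job in. The clock read about 15 s of the 38 s allowed.

- **Pull:** about 12.0 N at 29.7 mm lift, which agrees with the 3 N + 0.3 N/mm law. The height stayed steady during the hold, the grip did not slip, and the upper line was never approached. I judged the lift from the arm's height and force; I did not read the pointer against the scale lines in an image.
- **Lowering:** the stage settled until the measured height stopped falling and the force turned upward, to about 5 N. I then opened the fingers and rose clear, and the wrist force was near zero.
- **After images:** the lug stand looks the same as at the start. The stud stand differs only by image noise; the arm did not go down near it or the green look-alike.
- **What did not fit:** a sideways force of up to about 5 N along y showed during the pull, and up to 6 N along x while lowering. It was gone after release.

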